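# Centre the rice bowl on the kitchen scale and tare

## Task

The empty rice bowl stands off-centre on the kitchen scale's round steel pan and wobbles easily on its narrow foot. With the fingertips, nudge it by slow, light taps until it stands upright in the middle of the pan, without tipping it, knocking it off, gripping it or picking it up, and take the hand off it. Then press the large tare key fully down and let it go; do not press the small power key, and leave the cup, the jar and the rice paddle where they are.

Things in the scene. Friction and masses are not known exactly. Their poses are not given: they have to be found in the camera images.
- bowl: White porcelain rice bowl, about 190 g, 104 mm across the rim (widest part), 52 mm high, wall 4 mm, narrowing downwards to a foot ring 44 mm across. Origin: centre of the foot's underside; z up. Slides on the pan at a push of about 0.6 N and stops with the finger. A vertical finger beside it meets the rim; met faster than about 60 mm/s it gets a knock of over 5 N; fast or pressed down it tips.
- scale: Kitchen scale, grey plastic body 216 mm (its x) by 156 mm (its y), top face 26 mm above the counter, standing firm (does not move). Origin: centre of its underside; z up. Its -x side is the front, with a small display between two keys; the pan is centred 30 mm from the origin towards +x.
- pan_top (a point): Centre of the upper face of the scale's flat round steel pan: 124 mm across, upper face 42 mm above the counter (16 mm above the scale's body), no rim. The pan is fixed on the scale; being round, its yaw means nothing.
- tare_top (a point): Centre of the top of the tare key: the large white round key, 28 mm across, at the front corner on the scale's -y side (right-hand as one faces the display from the front), 108 mm to the front of the pan's centre and 48 mm to the side. Its top is 6 mm above the scale's body, 32 mm above the counter, when released.
- tare (a joint): Travel of the tare key, m: 0 released, 0.004 fully down; sprung (1.2 N to start it, 4 N at the bottom), it comes back up when let go.
- power_top (a point): Centre of the top of the power key: the small white round key, 14 mm across, at the front corner on the scale's +y side, 5 mm above the scale's body, 31 mm above the counter. Not to be pressed.
- power (a joint): Travel of the power key, m: 0 released, 0.004 fully down; sprung like the tare key.
- cup: Bystander: blue ceramic handleless tea cup, 68 mm across, 72 mm high, loose on the counter to one side of the scale. Origin: centre of its underside.
- jar: Bystander: small amber glass jar with a steel cap, 48 mm across, 82 mm high, loose on the counter to the other side of the scale. Origin: centre of its underside.
- paddle: Bystander: flat wooden rice paddle, 230 mm long, up to 56 mm wide, 8 mm thick, lying loose on the counter beyond the back of the scale. Origin: underside, near its middle; its x runs along it towards the blade.

How it is judged:
By the outcome, as a careful person would: the job done as asked, in the order asked, and still so for the second after the job is handed in, with the robot touching nothing.
It also fails if it takes over 51 s, if anything falls off the work surface, if the arm or the gripper's body presses on something with over 40 N, if the wrist force passes 120 N, or if a joint passes its speed limit or range.

## Robot

A 6-joint arm with a two-finger parallel gripper is mounted at the origin on the work surface. World frame = base frame: x ahead of the robot, y to its left, z up, the work surface at z = 0. Lengths are in m, angles in rad, forces in N, time in s.
With the tool pointing down it reaches from about 0.3 to 0.85 m from the base axis. Payload 5.4 kg.
Tool frame: the origin (TCP) lies midway between the tips of the shut fingers; the grasp point (between the pads) lies 19 mm behind it (r.grasp_offset is the distance from the TCP to the grasp point, in m); z points along the fingers, x is the direction in which the jaws open and shut, and the axes are right-handed (so a half turn about z gives the same grasp; the last joint's range is limited). The gripper opens to 85 mm and grips with 20 to 120 N. Pads are 22 mm wide; open, the fingers measure 114 mm over their backs; the gripper's body (76 mm by 85 mm) begins 54 mm behind the grasp point. The pads swing forward as they close: fully open they stand 13 mm farther back than shut.
Start: joints at [1.038, 0.158, 1.597, -0, 1.386, -0.21], TCP at [0.182, 0.545, 0.231] pointing down, gripper open.
Joint ranges: [-2.91, 2.91], [-0.94, 2.29], [0.18, 2.7], [-1.29, 4.43], [0.17, 2.64], [-3, 3]. Speed limits (rad/s): [2.57, 2.57, 3.14, 3.14, 3.14, 3.14].

## Interface

Orientations are given as a rotation vector (axis times angle).
In Python, from plant import monitor, cams, ticket, r gives the robot as it stands.
- The arm moves only by the tool send_rows, never from a script. Its argument "moves" is a list of rows, each an object with "translation": the shift along the tool's x, y, z in mm, a list of three; "twist": the turn, a rotation vector about the tool's x, y, z in rad, a list of three; "claw": the opening in per cent of the stroke, from 0 (shut) to 100 (fully open). In form: [{"translation": [x, y, z], "twist": [rx, ry, rz], "claw": claw}, ...]. A call has 1 to 5 rows; each row shifts and turns the commanded pose from where the row before left it, along the tool's axes as they then stand; what a row does not reach is not made up. A row lasts 1/10 s, in which the tool goes at most 50 mm and 8.59 degrees, less where a joint would pass 70% of its speed; a pose out of reach is approached as far as the arm can. A call is refused whole if a number of a shift passes 50 or a number of a turn 0.15, either way. A call with a gripper value outside its range is refused whole. The fingers move at their own pace and stop on an object; "grip_force" is the grip in N (left out, the last holds). Time passes only in rows, so rows that do not move let the fingers close. It gives the time, the measured TCP pose, the force and the opening at its end, in the units of the state.
- monitor.read_state(): the state, without advancing time (a new reading comes with each control period).
- cams.capture(name): name is "side" or "top" or "wrist"; returns the picture (400x640x3 uint8, red, green, blue); there is no depth.
- cams.calibration(name): a dict with "mtx" (3x3 intrinsics, pixels), "world_to_cam" (4x4, takes a point from world to camera coordinates). Camera axes: x right, y down, z forward; pixel columns grow to the right and rows downward; lengths in m; the calibration is good to about 2 mm. The wrist camera is an equidistant fisheye: a pixel r from the principal point sees the ray r / f radians off the axis. A picture is of the moment at which its call begins: read the wrist's pose just before it. calibration takes no time and is no camera call; for the wrist camera it gives the pose at the moment of the call.
- ticket.sign_off(): hands the job in, once; it reports no verdict.
The state is a dict: "time_s": time; "joint_positions": joint angles; "qvel": joint speeds; "joint_torque": joint torques, N m; "tcp_pos": TCP position; "tool_rot": TCP orientation; "force": force on the tool from outside, world axes, zero at the start; "ft_torque": the same for the moment, N m; "grip_width": opening from 0.0 (shut) to 1.0 (fully open).
Only numpy, scipy, OpenCV 4.12 (cv2) and the standard library are available. Lean on these libraries where they do the work, as an engineer would, in place of code of your own. Each camera call takes 0.05 s, during which the arm holds its last target.

## Working session

There is one attempt and no reset: what is moved stays moved. The work goes in short steps, Python scripts to look and compute and a tool call to move; the robot and the scene stay as the last step left them, time stands still between calls to the robot, and variables do not carry over. Pictures are saved under pics/ and viewed, and the job is handed in when it is done.

Besides the shell and the picture viewer there is one more tool, called after "Request:" as name(argument=value, ...) on one line, values as JSON. send_rows: Moves the arm, as the interface text tells. Its arguments: {"type":"object","properties":{"moves":{"type":"array","items":{"type":"object","properties":{"translation":{"type":"array","items":{"type":"number"}},"twist":{"type":"array","items":{"type":"number"}},"claw":{"type":"number"}}}},"grip_force":{"type":"number"}},"required":["moves"]}

```bash
mkdir -p pics; ls; python3 - <<'E'
from plant import monitor, cams, ticket, r
import cv2
print(monitor.read_state())
for n in ("side","top"):
    im=cams.capture(n); cv2.imwrite(f"pics/{n}0.png",im[:,:,::-1])
    print(n,cams.calibration(n))
E
```

```text
pics
{'time_s': 0.0, 'joint_positions': array([ 1.03791891e+00,  1.59050865e-01,  1.59823052e+00,  1.58123642e-06,
        1.38622154e+00, -2.10117255e-01]), 'qvel': array([ 0.0005969 ,  0.00029472,  0.00143013, -0.00081784,  0.0004975 ,
       -0.00056723]), 'joint_torque': array([ 9.85279758e-05, -3.96014249e+01, -3.31424904e+01, -2.59011531e-04,
        8.41964880e-03,  1.26578385e-06]), 'tcp_pos': array([0.18209642, 0.54476663, 0.23031675]), 'tool_rot': array([ 2.5488964 ,  1.83518562, -0.00274759]), 'force': array([-0.47988769,  0.01394313, -0.27557433]), 'ft_torque': array([-0.02606181, -0.01405388, -0.01122022]), 'grip_width': 0.9981420071444245}
side {'mtx': array([[494.12135447,   0.        , 328.57368601],
       [  0.        , 494.12135447, 196.47033617],
       [  0.        ,   0.        ,   1.        ]]), 'world_to_cam': array([[-0.99596165, -0.08684354, -0.02277267,  0.62305763],
       [-0.03233334,  0.58358598, -0.81140739,  0.05173324],
       [ 0.0837553 , -0.80739433, -0.5840372 ,  1.14036138],
       [ 0.        ,  0.        ,  0.        ,  1.        ]])}
top {'mtx': array([[476.75009221,   0.        , 318.75455011],
       [  0.        , 476.75009221, 198.07461952],
       [  0.        ,   0.        ,   1.        ]]), 'world_to_cam': array([[-0.00760012, -0.99993457,  0.0085499 ,  0.05297722],
       [-0.99719745,  0.00694237, -0.07449199,  0.62480489],
       [ 0.07442776, -0.00909208, -0.99718496,  1.24763113],
       [ 0.        ,  0.        ,  0.        ,  1.        ]])}
```

View pics/side0.png

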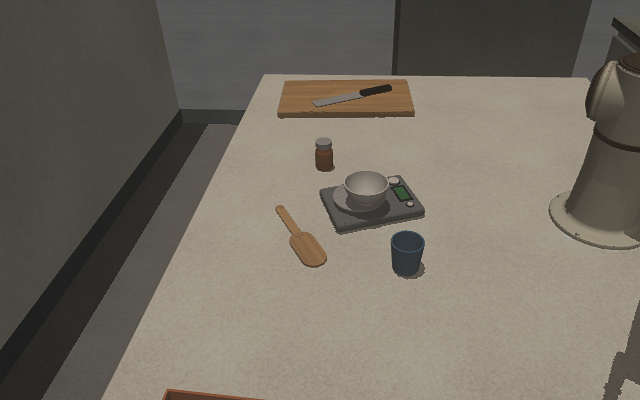

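View pics/top0.png

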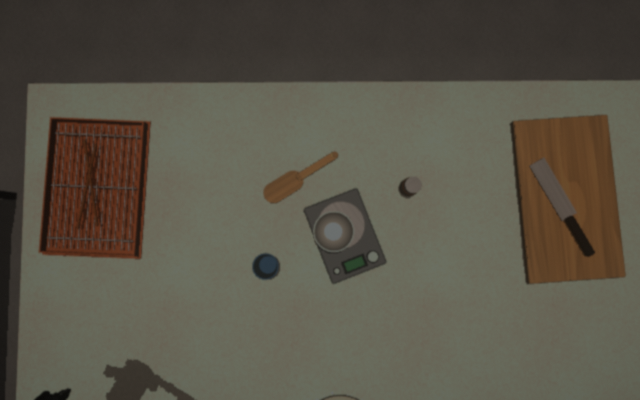

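```bash
python3 - <<'E'
import cv2
im=cv2.imread("pics/top0.png"); c=im[180:290,290:400]
cv2.imwrite("pics/topc.png",cv2.convertScaleAbs(cv2.resize(c,None,fx=5,fy=5,interpolation=cv2.INTER_CUBIC),alpha=1.7))
im=cv2.imread("pics/side0.png"); c=im[160:240,310:435]
cv2.imwrite("pics/sidec.png",cv2.convertScaleAbs(cv2.resize(c,None,fx=6,fy=6,interpolation=cv2.INTER_CUBIC),alpha=1.2))
E
```

```text
(no output)
```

View pics/topc.png

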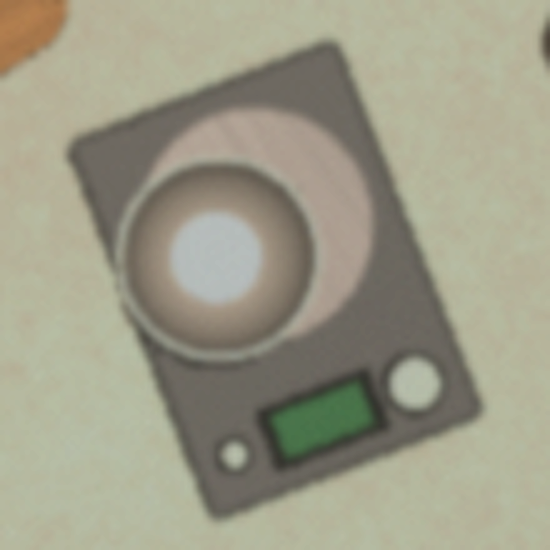

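View pics/sidec.png

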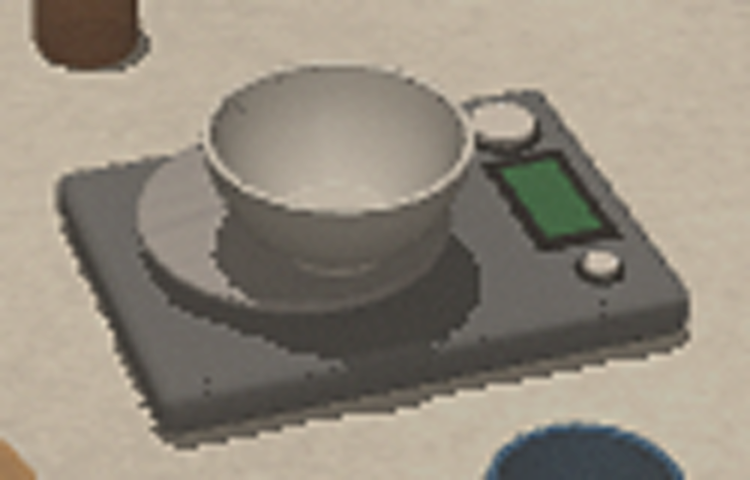

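```bash
cat > h.py <<'E'
import numpy as np, cv2
from scipy.spatial.transform import Rotation as R
from plant import monitor, cams, ticket, r
def ray(name,u,v,z,C=None):
    C=C or cams.calibration(name); K=C["mtx"]; T=C["world_to_cam"]
    d=np.linalg.inv(K)@[u,v,1]; d=T[:3,:3].T@d; o=-T[:3,:3].T@T[:3,3]
    return o+d*(z-o[2])/d[2]
def proj(name,p,C=None):
    C=C or cams.calibration(name); T=C["world_to_cam"]; q=T[:3,:3]@np.asarray(p)+T[:3,3]; q=C["mtx"]@q
    return q[:2]/q[2]
E
python3 - <<'E'
from h import *
f=lambda x,y,z:ray("top",(x+.5)/5-.5+290,(y+.5)/5-.5+180,z)
g=lambda x,y,z:ray("side",(x+.5)/6-.5+310,(y+.5)/6-.5+160,z)
print("rim",f(217,260.5,.094), f(117,260,.094),f(317,260,.094))
print("tare",f(414,382,.032),g(503,122,.032),"power",f(234,456,.031),g(601,262,.031))
cs=[f(*c,.026) for c in((330,42),(72,145),(217,518),(481,408))]
print(np.array(cs)); 
c=np.mean(cs,0); ax=(cs[0]+cs[1]-cs[2]-cs[3]); ax/=np.linalg.norm(ax); print("c",c,"yaw",np.degrees(np.arctan2(ax[1],ax[0])))
print("pan",c+.03*ax)
t=f(414,382,.032);p=f(234,456,.031)
lat=np.array([-ax[1],ax[0],0])
print("pan from tare",t+.108*ax+.048*lat)
print("panright",f(375,217,.042),"pantop",f(253,106,.042))
print("side rim",g(339,139,.094))
for n,z in(("cup",0),):pass
print("cup",ray("top",266,266,.072),"jar",ray("top",413,185,.082))
E
```

```text
rim [0.53521484 0.01404889 0.094     ] [0.53584327 0.06411493 0.094     ] [ 0.53508562 -0.03605792  0.094     ]
tare [ 0.47103726 -0.09117008  0.032     ] [ 0.47016579 -0.08887599  0.032     ] power [0.4332191  0.00372473 0.031     ] [0.43402154 0.00563445 0.031     ]
[[ 0.65119702 -0.04995274  0.026     ]
 [ 0.59721586  0.0878268   0.026     ]
 [ 0.4006365   0.01276302  0.026     ]
 [ 0.45684839 -0.12703356  0.026     ]]
c [ 0.52647444 -0.01909912  0.026     ] yaw 21.26540448348731
pan [ 0.55443175 -0.00821846  0.026     ]
pan from tare [ 0.55427453 -0.00726801  0.032     ]
panright [ 0.55750452 -0.07090536  0.042     ] pantop [ 0.61619469 -0.00765118  0.042     ]
side rim [0.53679401 0.01872319 0.094     ]
cup [0.4499177  0.18381722 0.072     ] jar [ 0.65254731 -0.19171048  0.082     ]
```

Request:
send_rows(moves=[{"translation": [0,0,0],"twist": [0,0,0.131],"claw": 0},{"translation": [0,0,0],"twist": [0,0,0.131],"claw": 0},{"translation": [0,0,0],"twist": [0,0,0.131],"claw": 0},{"translation": [0,0,0],"twist": [0,0,0.131],"claw": 0},{"translation": [0,0,0],"twist": [0,0,0],"claw": 0}])

```text
time_s: 0.6
tcp_pos: [0.1822, 0.545, 0.2307]
tool_rot: [2.938, 1.112, -0.001]
force: [-1.2, -0.4, 0.0]
grip_width: 0.145
```

```bash
cat >> h.py <<'E'
def go(target):
    s=monitor.read_state(); M=R.from_rotvec(s["tool_rot"]).as_matrix()
    d=M.T@(np.asarray(target)-s["tcp_pos"])*1000
    print("t",s["time_s"],"tcp",s["tcp_pos"].round(4),"F",s["force"].round(2),"w",round(s["grip_width"],3))
    print("x",M[:,0].round(4),"y",M[:,1].round(4),"z",M[:,2].round(4)); print("tool delta mm",d.round(1)); return d
E
python3 - <<'E'
from h import *
go([.477,.083,.23])
E
```

```text
t 0.6 tcp [0.1822 0.545  0.2307] F [-1.21 -0.39  0.  ] w 0.145
x [ 0.7493  0.6622 -0.001 ] y [ 6.622e-01 -7.493e-01  3.000e-04] z [-5.e-04 -9.e-04 -1.e+00]
tool delta mm [-85.  541.4   1. ]
```

Request:
send_rows(moves=[{"translation": [-6.5,41.6,0],"twist": [0,0,0],"claw": 0},{"translation": [-6.5,41.6,0],"twist": [0,0,0],"claw": 0},{"translation": [-6.5,41.6,0],"twist": [0,0,0],"claw": 0},{"translation": [-6.5,41.6,0],"twist": [0,0,0],"claw": 0},{"translation": [-6.5,41.6,0],"twist": [0,0,0],"claw": 0}])

```text
time_s: 1.1
tcp_pos: [0.2963, 0.3664, 0.2311]
tool_rot: [2.936, 1.119, -0.0]
force: [0.5, 0.3, 0.1]
grip_width: -0.0
```

Request:
send_rows(moves=[{"translation": [-6.5,41.6,0],"twist": [0,0,0],"claw": 0},{"translation": [-6.5,41.6,0],"twist": [0,0,0],"claw": 0},{"translation": [-6.5,41.6,0],"twist": [0,0,0],"claw": 0},{"translation": [-6.5,41.6,0],"twist": [0,0,0],"claw": 0},{"translation": [-6.5,41.6,0],"twist": [0,0,0],"claw": 0}])

```text
time_s: 1.6
tcp_pos: [0.4098, 0.189, 0.2313]
tool_rot: [-2.936, -1.118, -0.0]
force: [1.2, 1.4, 1.0]
grip_width: -0.003
```

Request:
send_rows(moves=[{"translation": [-6.5,40,0],"twist": [0,0,0],"claw": 0},{"translation": [-6.5,40,0],"twist": [0,0,0],"claw": 0},{"translation": [-6.5,40,0],"twist": [0,0,0],"claw": 0},{"translation": [0,0,0],"twist": [0,0,0],"claw": 0},{"translation": [0,0,0],"twist": [0,0,0],"claw": 0}])

```text
time_s: 2.1
tcp_pos: [0.474, 0.0874, 0.2309]
tool_rot: [-2.937, -1.113, 0.001]
force: [-0.7, 0.7, 0.2]
grip_width: 0.003
```

```bash
python3 - <<'E'
from h import *
go([.477,.083,.075])
print(cams.calibration("wrist"))
im=cams.capture("wrist"); cv2.imwrite("pics/w1.png",im[:,:,::-1])
E
```

```text
t 2.1 tcp [0.474  0.0874 0.2309] F [-0.68  0.71  0.22] w 0.003
x [ 7.489e-01  6.627e-01 -5.000e-04] y [ 0.6627 -0.7489 -0.0011] z [-1.1e-03  5.0e-04 -1.0e+00]
tool delta mm [ -0.6   5.5 155.9]
{'mtx': array([[309.70691629,   0.        , 321.14878091],
       [  0.        , 309.70691629, 196.91552867],
       [  0.        ,   0.        ,   1.        ]]), 'world_to_cam': array([[ 7.49270336e-01,  6.62263956e-01, -6.45321589e-04,
        -4.12065218e-01],
       [ 6.28814844e-01, -7.11120335e-01,  3.14483325e-01,
        -2.76155756e-01],
       [ 2.07812069e-01, -2.36038814e-01, -9.49262778e-01,
         3.02369300e-01],
       [ 0.00000000e+00,  0.00000000e+00,  0.00000000e+00,
         1.00000000e+00]])}
```

View pics/w1.png

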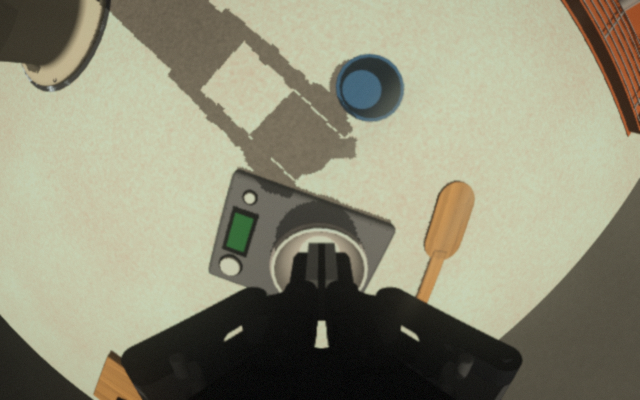

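Request:
send_rows(moves=[{"translation": [0,0,40],"twist": [0,0,0],"claw": 0},{"translation": [0,0,40],"twist": [0,0,0],"claw": 0},{"translation": [0,0,40],"twist": [0,0,0],"claw": 0},{"translation": [0,0,36],"twist": [0,0,0],"claw": 0},{"translation": [0,0,0],"twist": [0,0,0],"claw": 0}])

```text
time_s: 2.65
tcp_pos: [0.4687, 0.0894, 0.0705]
tool_rot: [-2.932, -1.115, 0.016]
force: [-1.3, -0.1, 0.0]
grip_width: 0.001
```

Request:
send_rows(moves=[{"translation": [-1,5,0],"twist": [0,0,0],"claw": 0},{"translation": [0,4,0],"twist": [0,0,0],"claw": 0},{"translation": [0,4,0],"twist": [0,0,0],"claw": 0},{"translation": [0,3,0],"twist": [0,0,0],"claw": 0},{"translation": [0,0,0],"twist": [0,0,0],"claw": 0}])

```text
time_s: 3.15
tcp_pos: [0.4851, 0.0747, 0.0763]
tool_rot: [2.937, 1.112, 0.003]
force: [1.0, -0.1, 0.2]
grip_width: 0.003
```

```bash
cat >> h.py <<'E'
def shots(tag):
    a=cams.capture("top")[180:290,290:400,::-1]; b=cams.capture("side")[140:240,310:435,::-1]
    cv2.imwrite(f"pics/t{tag}.png",cv2.convertScaleAbs(cv2.resize(a,None,fx=5,fy=5,interpolation=cv2.INTER_CUBIC),alpha=1.7))
    cv2.imwrite(f"pics/s{tag}.png",cv2.resize(b,None,fx=6,fy=6,interpolation=cv2.INTER_CUBIC))
E
python3 - <<'E'
from h import *
go([.536,.015,.075])
shots(2)
E
```

```text
t 3.15 tcp [0.4851 0.0747 0.0763] F [ 1.04 -0.12  0.15] w 0.003
x [0.7495 0.662  0.0014] y [ 0.662  -0.7495  0.0015] z [ 2.e-03 -2.e-04 -1.e+00]
tool delta mm [-1.3 78.4  1.5]
```

View pics/t2.png

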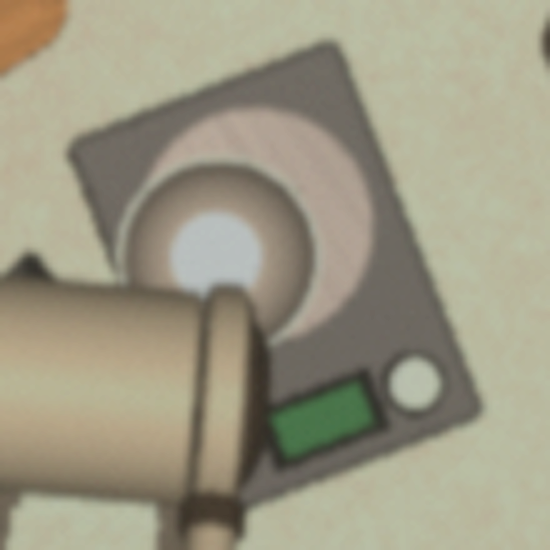

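View pics/s2.png

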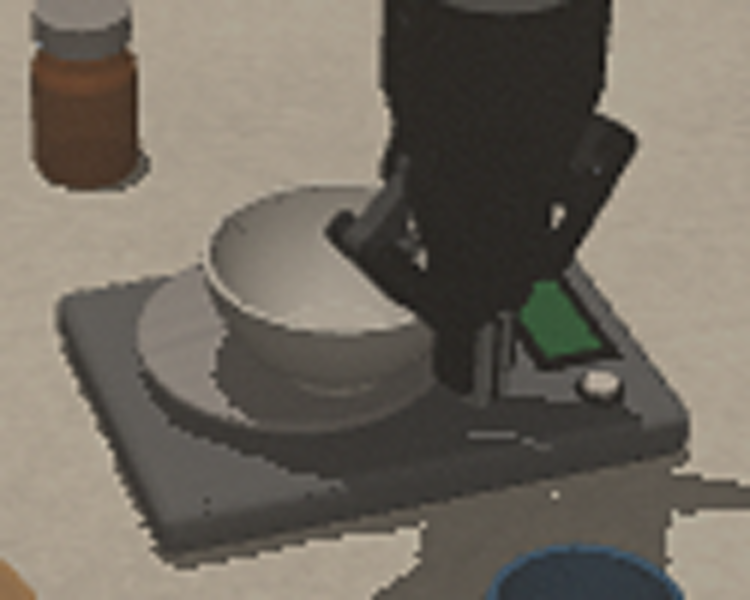

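Request:
send_rows(moves=[{"translation": [0,2,0],"twist": [0,0,0],"claw": 0},{"translation": [0,3,0],"twist": [0,0,0],"claw": 0},{"translation": [0,3,0],"twist": [0,0,0],"claw": 0},{"translation": [0,2,0],"twist": [0,0,0],"claw": 0},{"translation": [0,2,0],"twist": [0,0,0],"claw": 0}])

```text
time_s: 3.75
tcp_pos: [0.4921, 0.0659, 0.0753]
tool_rot: [-2.938, -1.112, 0.0]
force: [-0.1, -0.1, 0.7]
grip_width: 0.001
```

Request:
send_rows(moves=[{"translation": [0,2,0],"twist": [0,0,0],"claw": 0},{"translation": [0,2,0],"twist": [0,0,0],"claw": 0},{"translation": [0,2,0],"twist": [0,0,0],"claw": 0},{"translation": [0,2,0],"twist": [0,0,0],"claw": 0},{"translation": [0,2,0],"twist": [0,0,0],"claw": 0}])

```text
time_s: 4.25
tcp_pos: [0.4986, 0.0586, 0.0753]
tool_rot: [-2.938, -1.113, 0.0]
force: [0.3, 0.9, 0.1]
grip_width: -0.001
```

```bash
python3 - <<'E'
from h import *
go([.536,.015,.075])
shots(3)
E
```

```text
t 4.25 tcp [0.4986 0.0586 0.0753] F [0.26 0.86 0.07] w -0.001
x [ 0.7491  0.6624 -0.    ] y [ 6.624e-01 -7.491e-01 -2.000e-04] z [-2.e-04  1.e-04 -1.e+00]
tool delta mm [-0.9 57.4  0.3]
```

View pics/t3.png

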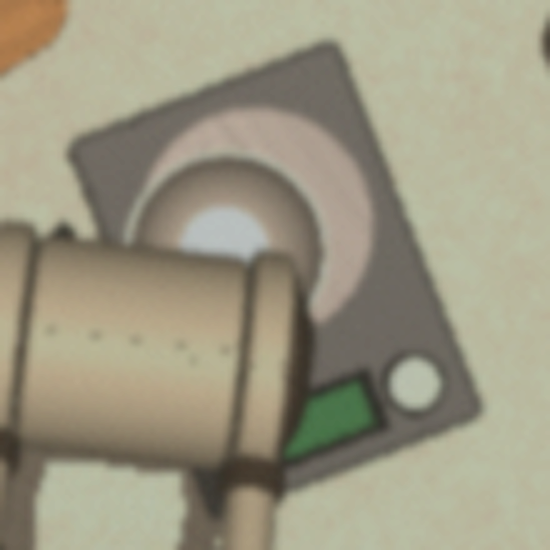

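View pics/s3.png

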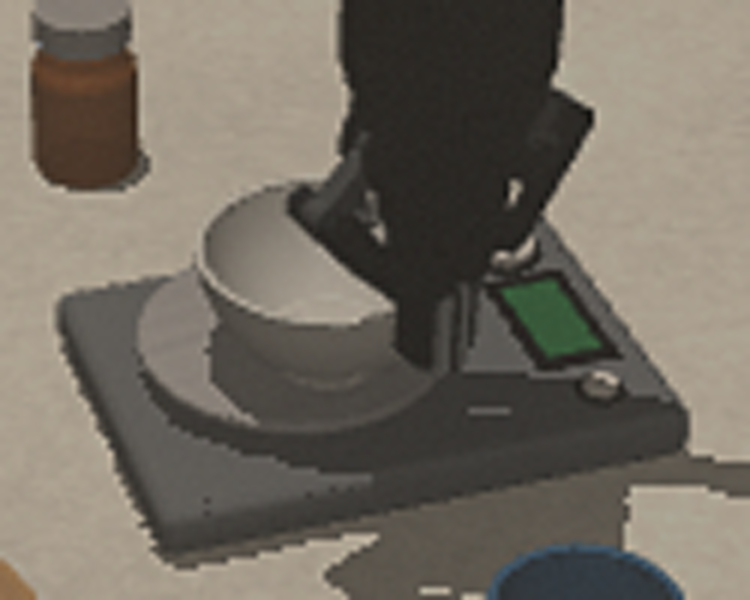

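Request:
send_rows(moves=[{"translation": [0,2,0],"twist": [0,0,0],"claw": 0},{"translation": [0,2,0],"twist": [0,0,0],"claw": 0},{"translation": [0,2,0],"twist": [0,0,0],"claw": 0},{"translation": [0,2,0],"twist": [0,0,0],"claw": 0},{"translation": [0,2,0],"twist": [0,0,0],"claw": 0}])

```text
time_s: 4.85
tcp_pos: [0.5053, 0.051, 0.0753]
tool_rot: [-2.938, -1.112, 0.0]
force: [-0.1, 0.9, -0.1]
grip_width: 0.001
```

Request:
send_rows(moves=[{"translation": [0,2,0],"twist": [0,0,0],"claw": 0},{"translation": [0,2,0],"twist": [0,0,0],"claw": 0},{"translation": [0,2,0],"twist": [0,0,0],"claw": 0},{"translation": [0,2,0],"twist": [0,0,0],"claw": 0},{"translation": [0,0,0],"twist": [0,0,0],"claw": 0}])

```text
time_s: 5.35
tcp_pos: [0.5108, 0.0449, 0.0754]
tool_rot: [2.938, 1.112, 0.0]
force: [0.1, 0.6, -0.1]
grip_width: -0.003
```

```bash
python3 - <<'E'
from h import *
go([.5545,-.0077,.075])
shots(4)
E
```

```text
t 5.35 tcp [0.5108 0.0449 0.0754] F [ 0.13  0.6  -0.05] w -0.003
x [7.493e-01 6.622e-01 1.000e-04] y [ 6.622e-01 -7.493e-01  4.000e-04] z [ 3.e-04 -2.e-04 -1.e+00]
tool delta mm [-2.  68.3  0.4]
```

View pics/t4.png

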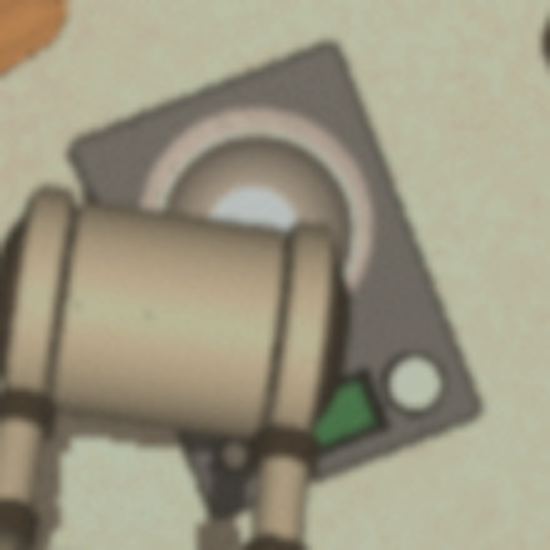

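View pics/s4.png

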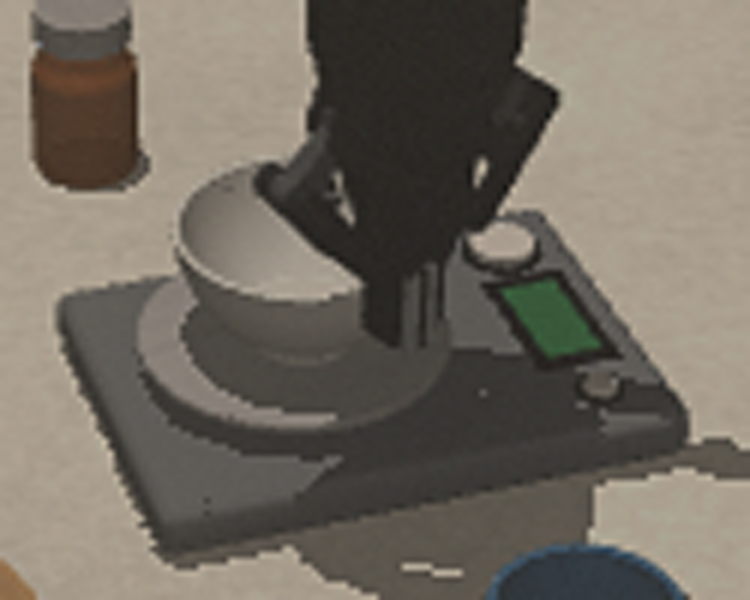

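Request:
send_rows(moves=[{"translation": [0,2,0],"twist": [0,0,0],"claw": 0},{"translation": [0,2,0],"twist": [0,0,0],"claw": 0},{"translation": [0,1,0],"twist": [0,0,0],"claw": 0},{"translation": [0,0,0],"twist": [0,0,0],"claw": 0},{"translation": [0,0,0],"twist": [0,0,0],"claw": 0}])

```text
time_s: 5.95
tcp_pos: [0.5139, 0.0413, 0.0753]
tool_rot: [2.938, 1.112, 0.0]
force: [-0.1, -0.6, 0.3]
grip_width: 0.004
```

Request:
send_rows(moves=[{"translation": [0,-3,0],"twist": [0,0,0],"claw": 0},{"translation": [0,-8,0],"twist": [0,0,0],"claw": 0},{"translation": [0,-20,0],"twist": [0,0,0],"claw": 0},{"translation": [0,-40,0],"twist": [0,0,0],"claw": 0},{"translation": [0,0,0],"twist": [0,0,0],"claw": 0}])

```text
time_s: 6.45
tcp_pos: [0.4628, 0.0974, 0.0742]
tool_rot: [-2.934, -1.116, 0.006]
force: [0.4, -1.0, 0.3]
grip_width: 0.002
```

```bash
python3 - <<'E'
from h import *
go([.5545,-.0077,.075])
shots(5)
p=proj("top",[.5545,-.0077,.094]); print((p[0]-290+.5)*5-.5,(p[1]-180+.5)*5-.5)
E
```

```text
t 6.45 tcp [0.4628 0.0974 0.0742] F [ 0.36 -1.02  0.27] w 0.002
x [ 0.7472  0.6646 -0.0024] y [ 0.6646 -0.7472 -0.0037] z [-0.0043  0.0012 -1.    ]
tool delta mm [ -1.3 139.4  -1.3]
259.98299587835857 221.6150840946747
```

View pics/t5.png

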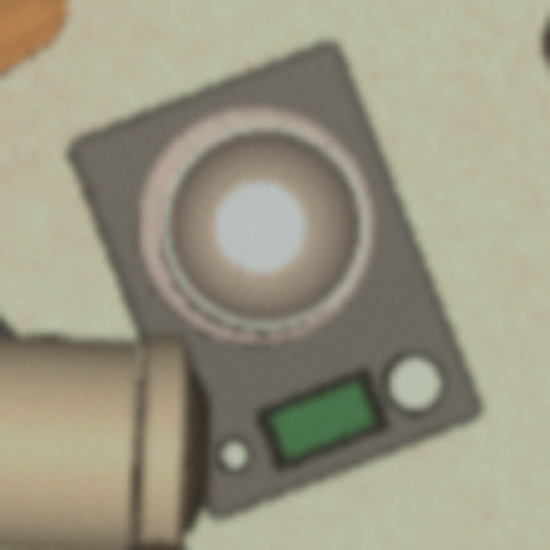

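View pics/s5.png

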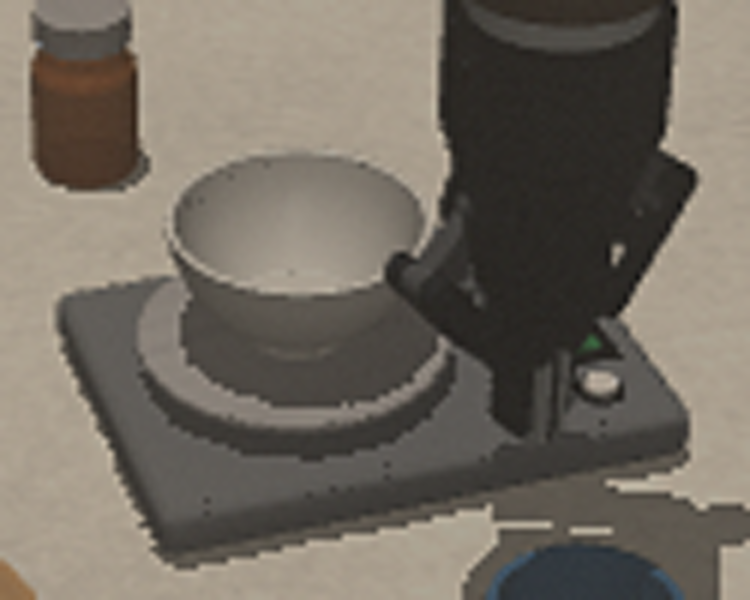

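```bash
python3 - <<'E'
import cv2
a=cv2.imread("pics/t5.png")[90:360,125:390]
cv2.imwrite("pics/z5.png",cv2.resize(a,None,fx=2.2,fy=2.2,interpolation=cv2.INTER_CUBIC))
a=cv2.imread("pics/s5.png")[140:480,120:470]
cv2.imwrite("pics/zs5.png",cv2.resize(a,None,fx=1.7,fy=1.7,interpolation=cv2.INTER_CUBIC))
E
```

```text
(no output)
```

View pics/z5.png

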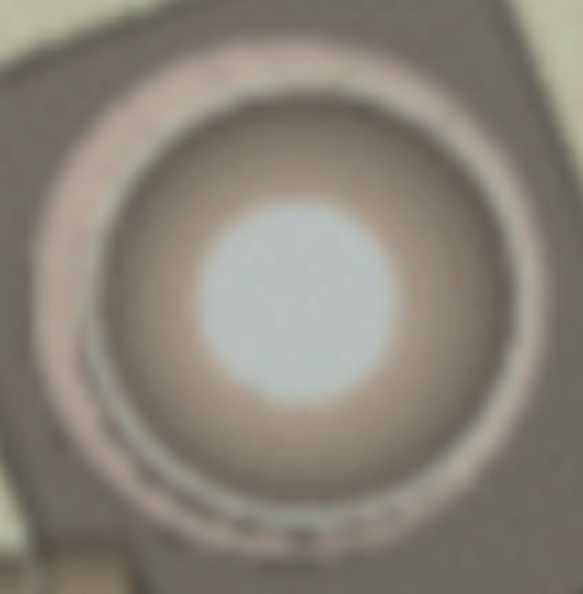

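View pics/zs5.png

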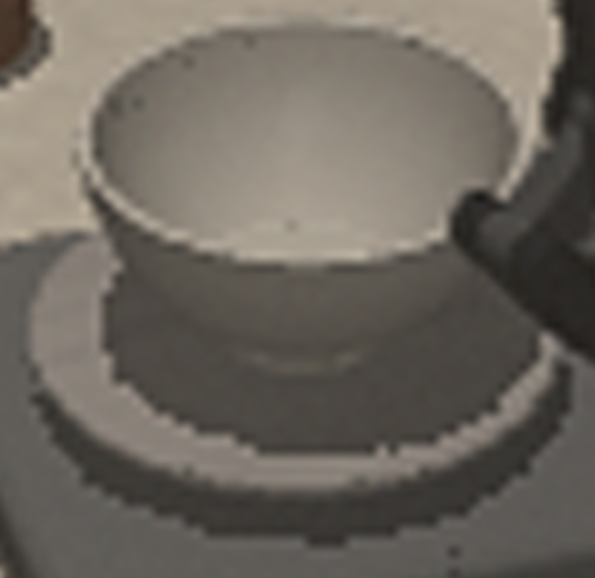

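```bash
python3 - <<'E'
from h import *
f=lambda x,y,z:ray("top",(x+.5)/5-.5+290,(y+.5)/5-.5+180,z)
Z=lambda x,y,z:f(125+(x+.5)/2.2-.5,90+(y+.5)/2.2-.5,z)
print("rim",Z(309,303.5,.094),"pan",Z(291.5,295.5,.042), "inner",Z(309,299,.094))
# bright floor (inside bottom) centre ~ z .048
print("floor",Z(298,303,.047))
S=lambda x,y,z:ray("side",((x/1.7+120)+.5)/6-.5+310,((y/1.7+140)+.5)/6-.5+140,z)
# side: fit ellipses by projecting circles
from scipy.optimize import least_squares
C=cams.calibration("side")
th=np.linspace(0,2*np.pi,720)
def fit(pts,rad,z,x0):
    P=np.array([S(x,y,z)[:2] for x,y in pts])
    res=least_squares(lambda c:np.hypot(*(P-c).T)-rad,x0,loss="soft_l1",f_scale=.001); print(res.x,(np.hypot(*(P-res.x).T)*1000).round(1)); return res.x
fit([(300,20),(200,35),(85,130),(110,195),(200,245),(300,266),(400,252)],.052,.094,[.55,0])
fit([(30,320),(45,275),(60,390),(120,443),(200,478),(300,492),(400,480),(470,450),(540,385)],.062,.042,[.55,0])
E
```

```text
rim [ 0.55144323 -0.01027345  0.094     ] pan [ 0.55427994 -0.0091856   0.042     ] inner [ 0.55246719 -0.01028506  0.094     ]
floor [ 0.5523999  -0.01042888  0.047     ]
[ 0.54989793 -0.00747155] [49.  50.  52.5 52.2 50.9 51.7 49.2]
[ 0.55376839 -0.00629282] [61.9 62.2 59.9 60.8 62.6 63.4 62.9 61.1 59.6]
```

Request:
send_rows(moves=[{"translation": [0,-5,-35],"twist": [0,0,0],"claw": 0},{"translation": [0,-5,-35],"twist": [0,0,-0.137],"claw": 0},{"translation": [0,0,0],"twist": [0,0,-0.137],"claw": 0},{"translation": [0,0,0],"twist": [0,0,-0.137],"claw": 0},{"translation": [0,0,0],"twist": [0,0,-0.137],"claw": 0}])

```text
time_s: 7.05
tcp_pos: [0.4611, 0.1015, 0.146]
tool_rot: [2.522, 1.871, 0.002]
force: [0.8, 0.9, 0.6]
grip_width: -0.0
```

Request:
send_rows(moves=[{"translation": [0,0,0],"twist": [0,0,-0.137],"claw": 0},{"translation": [0,0,0],"twist": [0,0,-0.137],"claw": 0},{"translation": [0,0,0],"twist": [0,0,-0.137],"claw": 0},{"translation": [0,0,0],"twist": [0,0,-0.137],"claw": 0},{"translation": [0,0,0],"twist": [0,0,-0.137],"claw": 0}])

```text
time_s: 7.55
tcp_pos: [0.4609, 0.1015, 0.1456]
tool_rot: [1.747, 2.61, 0.0]
force: [0.3, 0.6, -0.3]
grip_width: -0.003
```

Request:
send_rows(moves=[{"translation": [0,0,0],"twist": [0,0,-0.137],"claw": 0},{"translation": [0,0,0],"twist": [0,0,0],"claw": 0}])

```text
time_s: 7.75
tcp_pos: [0.4608, 0.1015, 0.1456]
tool_rot: [1.571, 2.719, 0.0]
force: [0.2, -0.5, 0.2]
grip_width: -0.004
```

```bash
python3 - <<'E'
from h import *
go([.4827,-.0503,.145])
E
```

```text
t 7.75 tcp [0.4608 0.1015 0.1456] F [ 0.16 -0.5   0.19] w -0.004
x [-4.993e-01  8.664e-01 -6.000e-04] y [8.664e-01 4.993e-01 6.000e-04] z [ 8.e-04 -2.e-04 -1.e+00]
tool delta mm [-142.5  -56.9    0.6]
```

Request:
send_rows(moves=[{"translation": [-20,-28,0],"twist": [0,0,0],"claw": 0},{"translation": [-40,-28,0],"twist": [0,0,0],"claw": 0},{"translation": [-40,0,0],"twist": [0,0,0],"claw": 0},{"translation": [-30,0,0],"twist": [0,0,0],"claw": 0},{"translation": [-12,0,0],"twist": [0,0,0],"claw": 0}])

```text
time_s: 8.25
tcp_pos: [0.484, -0.0518, 0.1458]
tool_rot: [1.579, 2.714, -0.0]
force: [-0.6, -0.2, 0.2]
grip_width: 0.003
```

Request:
send_rows(moves=[{"translation": [0,0,25],"twist": [0,0,0],"claw": 0},{"translation": [0,0,25],"twist": [0,0,0],"claw": 0},{"translation": [0,0,15],"twist": [0,0,0],"claw": 0},{"translation": [0,0,5],"twist": [0,0,0],"claw": 0},{"translation": [0,0,0],"twist": [0,0,0],"claw": 0}])

```text
time_s: 8.75
tcp_pos: [0.4821, -0.0484, 0.0748]
tool_rot: [-1.572, -2.718, 0.0]
force: [-0.1, 1.1, 1.3]
grip_width: -0.004
```

```bash
python3 - <<'E'
from h import *
go([.552,-.0103,.075])
shots(6)
E
```

```text
t 8.75 tcp [ 0.4821 -0.0484  0.0748] F [-0.08  1.06  1.27] w -0.004
x [-0.4989  0.8667  0.0012] y [ 0.8667  0.4989 -0.0009] z [-1.4e-03  6.0e-04 -1.0e+00]
tool delta mm [-1.8 79.6 -0.3]
```

View pics/s6.png

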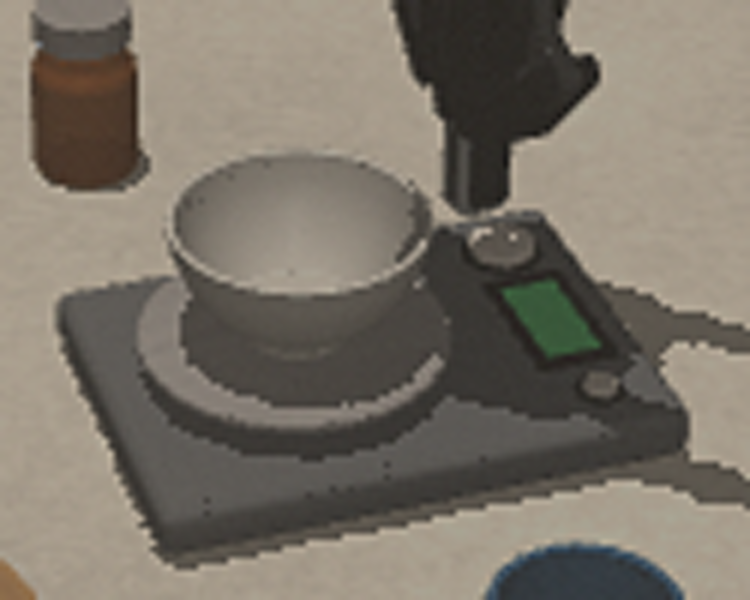

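View pics/t6.png

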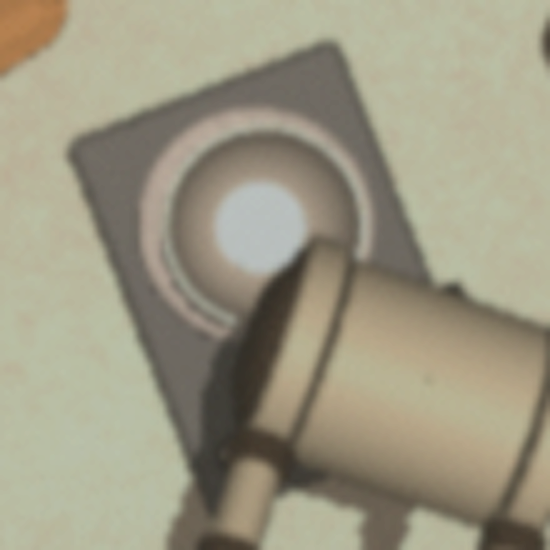

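Request:
send_rows(moves=[{"translation": [0,3,0],"twist": [0,0,0],"claw": 0},{"translation": [0,4,0],"twist": [0,0,0],"claw": 0},{"translation": [0,4,0],"twist": [0,0,0],"claw": 0},{"translation": [0,2,0],"twist": [0,0,0],"claw": 0},{"translation": [0,2,0],"twist": [0,0,0],"claw": 0}])

```text
time_s: 9.35
tcp_pos: [0.4959, -0.0413, 0.0754]
tool_rot: [1.571, 2.72, 0.0]
force: [-0.0, -0.0, -0.4]
grip_width: 0.001
```

Request:
send_rows(moves=[{"translation": [0,2,0],"twist": [0,0,0],"claw": 0},{"translation": [0,2,0],"twist": [0,0,0],"claw": 0},{"translation": [0,1,0],"twist": [0,0,0],"claw": 0},{"translation": [0,0,0],"twist": [0,0,0],"claw": 0},{"translation": [0,0,0],"twist": [0,0,0],"claw": 0}])

```text
time_s: 9.85
tcp_pos: [0.4999, -0.0389, 0.0753]
tool_rot: [-1.571, -2.72, -0.0]
force: [-0.2, 0.8, -0.2]
grip_width: 0.002
```

```bash
python3 - <<'E'
from h import *
go([.5543,-.0082,.075])
shots(7)
a=cv2.imread("pics/s7.png")[140:480,120:470]
cv2.imwrite("pics/zs7.png",cv2.resize(a,None,fx=1.7,fy=1.7,interpolation=cv2.INTER_CUBIC))
E
```

```text
t 9.85 tcp [ 0.4999 -0.0389  0.0753] F [-0.18  0.8  -0.19] w 0.002
x [-4.996e-01  8.662e-01  1.000e-04] y [ 0.8662  0.4996 -0.    ] z [-0.e+00  1.e-04 -1.e+00]
tool delta mm [-0.6 62.5  0.3]
```

View pics/zs7.png

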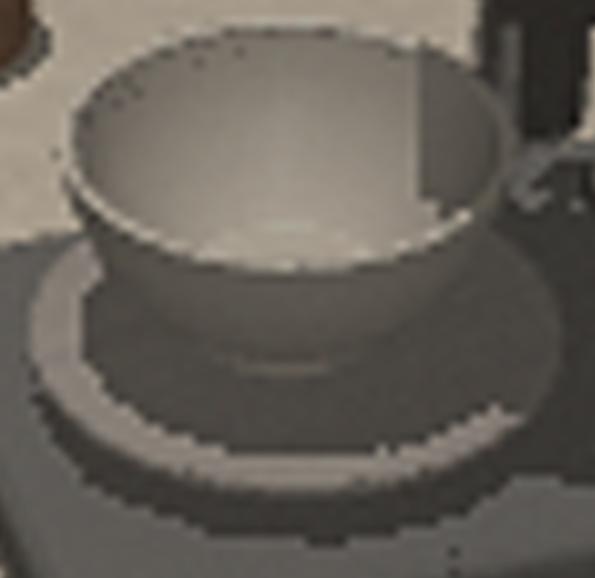

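View pics/t7.png

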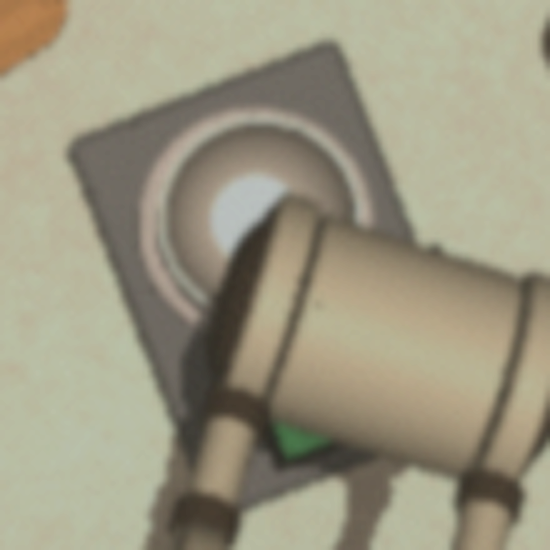

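Request:
send_rows(moves=[{"translation": [0,-3,0],"twist": [0,0,0],"claw": 0},{"translation": [0,-8,0],"twist": [0,0,0],"claw": 0},{"translation": [0,-20,0],"twist": [0,0,0],"claw": 0},{"translation": [-20,-40,0],"twist": [0,0,0],"claw": 0},{"translation": [-30,-30,0],"twist": [0,0,0],"claw": 0}])

```text
time_s: 10.45
tcp_pos: [0.4351, -0.1325, 0.0748]
tool_rot: [-1.567, -2.721, 0.0]
force: [1.6, -1.2, 0.4]
grip_width: -0.001
```

```bash
python3 - <<'E'
from h import *
go([.4708,-.090,.075])
shots(8)
a=cv2.imread("pics/t8.png")[90:360,125:390]
cv2.imwrite("pics/z8.png",cv2.resize(a,None,fx=2.2,fy=2.2,interpolation=cv2.INTER_CUBIC))
a=cv2.imread("pics/s8.png")[140:480,120:470]
cv2.imwrite("pics/zs8.png",cv2.resize(a,None,fx=1.7,fy=1.7,interpolation=cv2.INTER_CUBIC))
E
```

```text
t 10.45 tcp [ 0.4351 -0.1325  0.0748] F [ 1.63 -1.18  0.44] w -0.001
x [-0.5016  0.8651  0.0015] y [ 0.8651  0.5016 -0.001 ] z [-1.6e-03  8.0e-04 -1.0e+00]
tool delta mm [18.8 52.2 -0.2]
```

View pics/zs8.png

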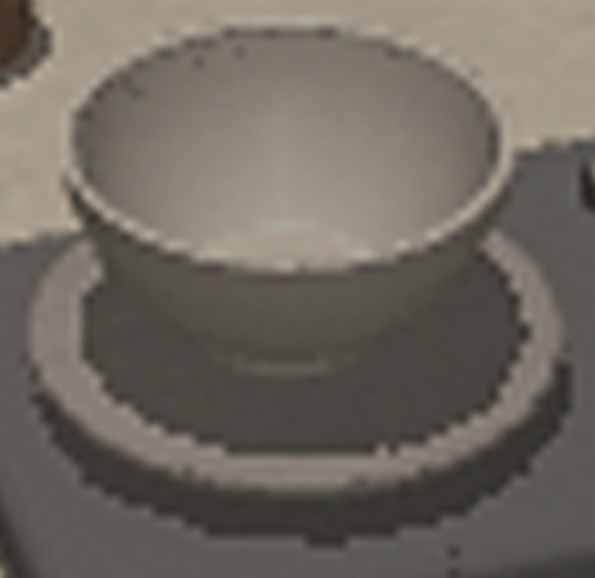

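View pics/z8.png

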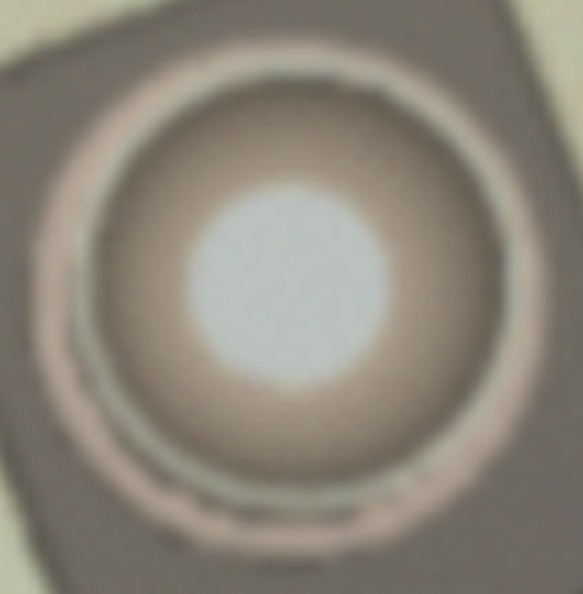

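```bash
python3 - <<'E'
from h import *
f=lambda x,y,z:ray("top",(x+.5)/5-.5+290,(y+.5)/5-.5+180,z)
Z=lambda x,y,z:f(125+(x+.5)/2.2-.5,90+(y+.5)/2.2-.5,z)
print("rim",Z(300,283.5,.094),"pan",Z(291.5,295.5,.042), "inner",Z(301.5,281,.094),"floor",Z(289,283,.048))
S=lambda x,y,z:ray("side",((x/1.7+120)+.5)/6-.5+310,((y/1.7+140)+.5)/6-.5+140,z)
from scipy.optimize import least_squares
def fit(pts,rad,z,x0):
    P=np.array([S(x,y,z)[:2] for x,y in pts])
    res=least_squares(lambda c:np.hypot(*(P-c[:2]).T)-c[2],x0+[rad]); print(res.x,(np.hypot(*(P-res.x[:2]).T)*1000).round(1))
fit([(290,20),(190,38),(68,150),(90,205),(190,252),(290,270),(390,255),(490,205),(515,150),(460,60),(390,32),(100,85)],.052,.094,[.55,0])
fit([(30,320),(45,275),(60,390),(120,443),(200,478),(300,492),(400,480),(470,450),(540,385),(560,325),(545,280),(525,250)],.062,.042,[.55,0])
E
```

```text
rim [ 0.55601038 -0.00827273  0.094     ] pan [ 0.55427994 -0.0091856   0.042     ] inner [ 0.55657701 -0.00862116  0.094     ] floor [ 0.55712513 -0.0082939   0.048     ]
[ 0.55527092 -0.00516816  0.05047796] [50.9 49.  50.8 52.2 49.8 51.  49.7 50.3 49.9 51.4 51.2 49.5]
[ 0.55393434 -0.00594563  0.06145503] [61.7 62.2 59.6 60.4 62.2 63.1 62.7 60.9 59.6 60.9 61.4 62.7]
```

Request:
send_rows(moves=[{"translation": [6,15,0],"twist": [0,0,0],"claw": 0},{"translation": [8,20,0],"twist": [0,0,0],"claw": 0},{"translation": [5,15,0],"twist": [0,0,0],"claw": 0},{"translation": [0,2,0],"twist": [0,0,0],"claw": 0},{"translation": [0,0,0],"twist": [0,0,0],"claw": 0}])

```text
time_s: 11.05
tcp_pos: [0.4728, -0.0899, 0.0752]
tool_rot: [-1.57, -2.721, 0.0]
force: [0.0, -0.3, 0.2]
grip_width: 0.001
```

```bash
python3 - <<'E'
from h import *
go([.4706,-.090,.036])
shots(9)
E
```

```text
t 11.05 tcp [ 0.4728 -0.0899  0.0752] F [ 0.05 -0.32  0.17] w 0.001
x [-5.007e-01  8.656e-01  2.000e-04] y [ 8.656e-01  5.007e-01 -4.000e-04] z [-4.e-04 -0.e+00 -1.e+00]
tool delta mm [ 1.  -1.9 39.2]
```

View pics/s9.png

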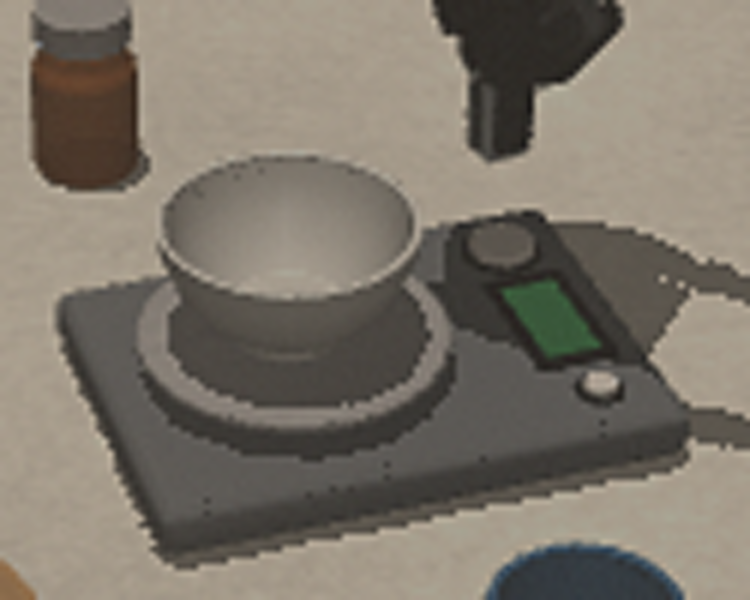

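Request:
send_rows(moves=[{"translation": [1,-2,15],"twist": [0,0,0],"claw": 0},{"translation": [0,0,13],"twist": [0,0,0],"claw": 0},{"translation": [0,0,8],"twist": [0,0,0],"claw": 0},{"translation": [0,0,2],"twist": [0,0,0],"claw": 0},{"translation": [0,0,0],"twist": [0,0,0],"claw": 0}])

```text
time_s: 11.65
tcp_pos: [0.4704, -0.0904, 0.0369]
tool_rot: [-1.571, -2.719, 0.0]
force: [0.1, -0.5, -0.5]
grip_width: 0.003
```

Request:
send_rows(moves=[{"translation": [0,0,2],"twist": [0,0,0],"claw": 0},{"translation": [0,0,2],"twist": [0,0,0],"claw": 0},{"translation": [0,0,2],"twist": [0,0,0],"claw": 0},{"translation": [0,0,1],"twist": [0,0,0],"claw": 0},{"translation": [0,0,0],"twist": [0,0,0],"claw": 0}])

```text
time_s: 12.15
tcp_pos: [0.4711, -0.0905, 0.0306]
tool_rot: [1.571, 2.72, 0.0]
force: [-0.3, 0.8, 2.1]
grip_width: -0.003
```

Request:
send_rows(moves=[{"translation": [0,0,1],"twist": [0,0,0],"claw": 0},{"translation": [0,0,0],"twist": [0,0,0],"claw": 0}])

```text
time_s: 12.35
tcp_pos: [0.4711, -0.0905, 0.0295]
tool_rot: [1.571, 2.72, 0.0]
force: [0.9, 0.1, 3.0]
grip_width: 0.001
```

```bash
python3 - <<'E'
from h import *
go([.4706,-.090,.028])
shots(10)
E
```

```text
t 12.35 tcp [ 0.4711 -0.0905  0.0295] F [0.85 0.12 2.95] w 0.001
x [-4.997e-01  8.662e-01 -7.000e-04] y [8.662e-01 4.997e-01 5.000e-04] z [ 7.e-04 -3.e-04 -1.e+00]
tool delta mm [ 0.7 -0.1  1.5]
```

View pics/s10.png

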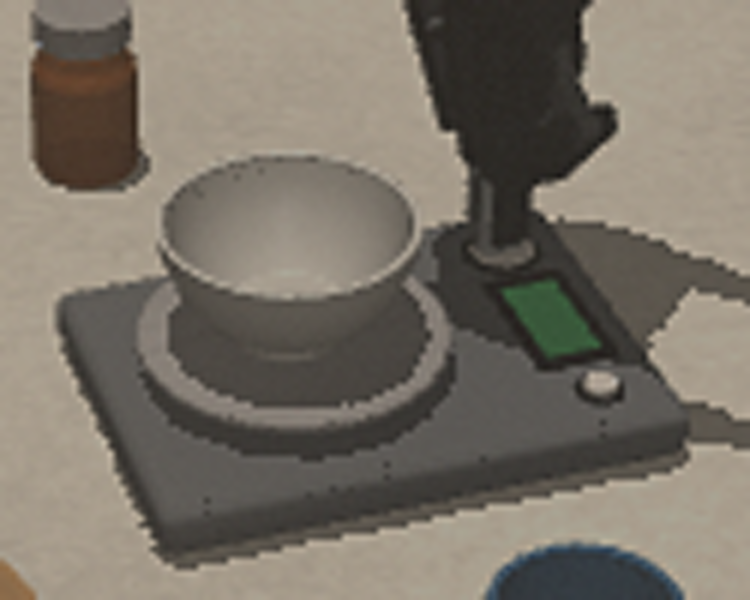

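Force follows the key's spring (3 N at 29.5 mm). On to the bottom.

Request:
send_rows(moves=[{"translation": [0,0,1],"twist": [0,0,0],"claw": 0},{"translation": [0,0,1],"twist": [0,0,0],"claw": 0},{"translation": [0,0,0],"twist": [0,0,0],"claw": 0}])

```text
time_s: 12.75
tcp_pos: [0.4711, -0.0905, 0.0279]
tool_rot: [1.571, 2.72, -0.0]
force: [-1.1, 0.5, 7.5]
grip_width: 0.001
```

Request:
send_rows(moves=[{"translation": [0,0,1],"twist": [0,0,0],"claw": 0},{"translation": [0,0,0],"twist": [0,0,0],"claw": 0}])

```text
time_s: 12.95
tcp_pos: [0.4712, -0.0906, 0.0278]
tool_rot: [-1.571, -2.721, 0.0]
force: [-5.1, 2.3, 17.1]
grip_width: 0.001
```

Request:
send_rows(moves=[{"translation": [0,0,-3],"twist": [0,0,0],"claw": 0},{"translation": [0,0,-8],"twist": [0,0,0],"claw": 0},{"translation": [0,0,-25],"twist": [0,0,0],"claw": 0},{"translation": [0,-15,-45],"twist": [0,0,0],"claw": 0},{"translation": [0,-30,-45],"twist": [0,0,0],"claw": 0}])

```text
time_s: 13.45
tcp_pos: [0.4331, -0.1111, 0.1499]
tool_rot: [-1.568, -2.72, -0.0]
force: [0.7, -1.2, 0.1]
grip_width: 0.0
```

Request:
send_rows(moves=[{"translation": [-10,-40,-30],"twist": [0,0,0],"claw": 0},{"translation": [-40,0,0],"twist": [0,0,0],"claw": 0},{"translation": [-40,0,0],"twist": [0,0,0],"claw": 0},{"translation": [0,0,0],"twist": [0,0,0],"claw": 0},{"translation": [0,0,0],"twist": [0,0,0],"claw": 0}])

```text
time_s: 13.95
tcp_pos: [0.444, -0.2091, 0.1776]
tool_rot: [-1.572, -2.718, -0.001]
force: [-0.4, 0.4, -0.5]
grip_width: 0.0
```

```bash
python3 - <<'E'
from h import *
go([.4706,-.090,.028])
shots(11)
cv2.imwrite("pics/tf.png",cams.capture("top")[:,:,::-1]);
a=cv2.imread("pics/t11.png")[90:360,125:390]
cv2.imwrite("pics/z11.png",cv2.resize(a,None,fx=2.2,fy=2.2,interpolation=cv2.INTER_CUBIC))
E
```

```text
t 13.95 tcp [ 0.444  -0.2091  0.1776] F [-0.41  0.4  -0.51] w 0.0
x [-0.4988  0.8667  0.0023] y [ 8.667e-01  4.988e-01 -8.000e-04] z [-0.0018  0.0016 -1.    ]
tool delta mm [ 89.6  82.6 149.8]
```

View pics/z11.png

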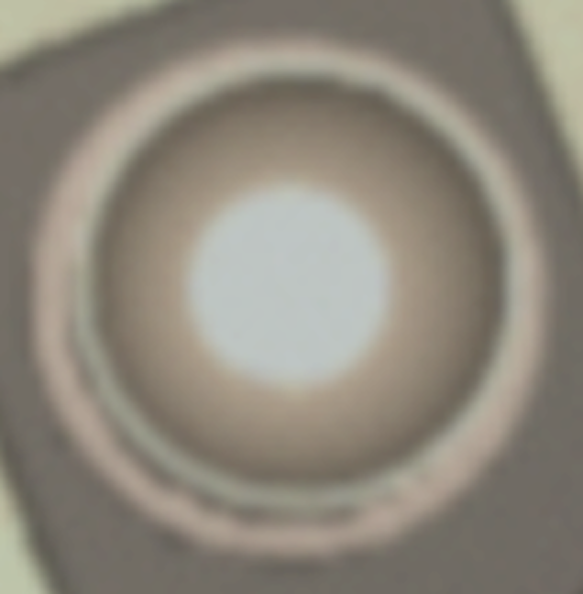

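View pics/s11.png

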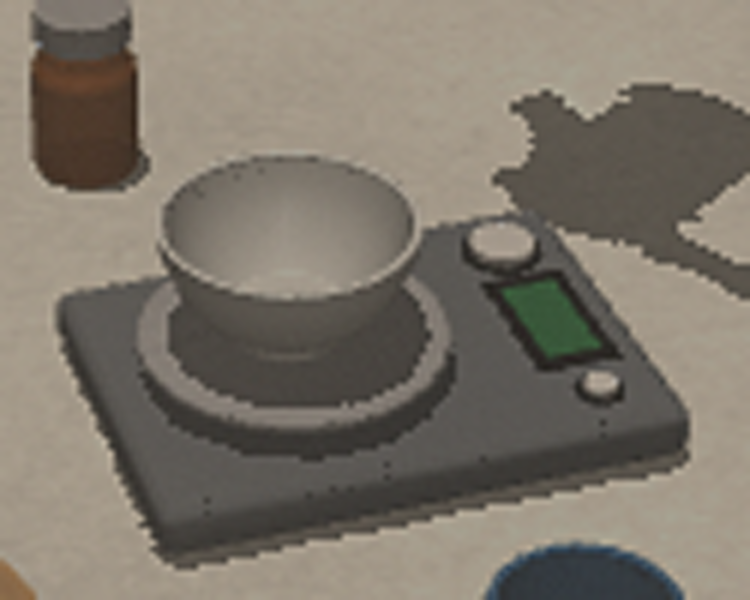

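View pics/tf.png

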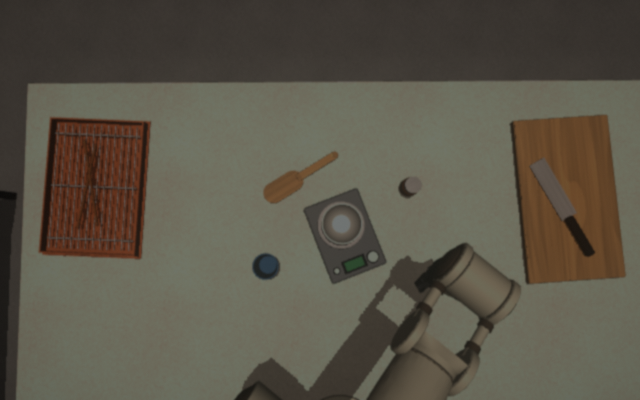

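The bowl stands upright and central, and has not moved since I took the hand off it. The tare key is back up, and the cup, jar and paddle are where they were.

```bash
python3 -c "
from plant import ticket
print(ticket.sign_off())"
```

```text
the job is handed in; nothing more can be done
None
```

The bowl now stands upright near the middle of the pan, and I pressed the tare key and let it go. I then moved the hand clear and handed the job in at about 14 s.

- **Bowl:** I nudged it with the shut fingertips in two directions, at 20 mm/s or slower around contact. My last measurements put it 1.5–2 mm off the pan's centre: about (+2.0, +0.7) mm in x and y from the top camera and (+1.3, +0.8) mm from the side camera. That is slightly past centre, and the two views differ by about 0.7 mm. I left it there because the error is within the cameras' 2 mm calibration.
- **Tare key:** I pressed it down about 4 mm, until it stopped with the fingertip at z = 27.8 mm. The upward force there was 17 N, which is more than the 4 N the spring needs at the bottom. The final picture shows it back up.
- **Everything else:** the arm did not touch the power key, and in the last pictures the cup, jar and paddle are where they were at the start.

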